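Seat the zero-setting master in the gauge stand and hold it home

ROBOT

A 6-joint arm with a two-finger parallel gripper is mounted at the origin on the work surface. World frame = base frame: x ahead of the robot, y to its left, z up, the work surface at z = 0. Lengths are in m, angles in rad, forces in N, time in s.
With the tool pointing down it reaches from about 0.3 to 0.775 m from the base axis. Payload 14.6 kg.
Tool frame: the origin (TCP) lies at the very end of the fingers, on their centre line; the grasp point (between the pads) lies 19 mm behind it (bot.grip_depth is the distance from the TCP to the grasp point, in m); z points along the fingers, y is the line along which they close (so a half turn about z gives the same grasp; the last joint's range is limited). The gripper opens to 85 mm and grips with 20 to 120 N. Pads are 22 mm wide; open, the fingers measure 114 mm over their backs; the gripper's body (76 mm by 85 mm) begins 54 mm behind the grasp point. The pads swing forward as they close: fully open they stand 13 mm farther back than shut.
Start: joints at [-1.271, 0.3, 1.521, -0, 1.321, -0.067], TCP at [0.197, -0.513, 0.231] pointing down, gripper open.
Joint ranges: [-3.03, 3.03], [-0.79, 2.21], [0.23, 2.52], [-1.04, 4.18], [0, 3.07], [-2.55, 2.55]. Speed limits (rad/s): [2.22, 2.22, 2.57, 3.14, 3.14, 3.14].

INTERFACE

Orientations are given as [roll, pitch, yaw] about the fixed x, y, z axes, in that order (R = Rz(yaw) Ry(pitch) Rx(roll)).
In Python, from workcell import bot, optics, order gives the robot as it stands.
- The arm moves only by the tool advance, called after "Emit:" by a JSON object that holds its "op" and its "data", one argument or row to a line. Schema: {"type":"object","properties":{"offsets":{"type":"array","items":{"type":"object","properties":{"wx":{"type":"number"},"wy":{"type":"number"},"wz":{"type":"number"},"x":{"type":"number"},"y":{"type":"number"},"z":{"type":"number"},"jaw":{"type":"number"}},"additionalProperties":false,"required":["jaw"]},"minItems":1,"maxItems":8},"only":{"type":"string"},"quiet":{"type":"boolean"},"lines":{"type":"string"}},"required":["offsets"],"additionalProperties":false}. offsets is a list of rows, 1 to 8 of them, each an object with the fields wx, wy, wz (a rotation vector in shares of pi rad (1.0 is pi rad)), x, y, z (the shift in normalised numbers (1 is 500 mm)), jaw (the opening from 0.0 (shut) to 1.0 (fully open)); a field left out counts as zero (the opening has to be given); each row is the pose to reach, as a shift and turn from the pose commanded when the call began, along the tool's axes at that moment; what a row does not reach only later rows make up. A row lasts 1/12 s, in which the tool goes at most 0.0417 m and 0.125 rad, less where a joint would pass 70% of its speed; a pose out of reach is approached as far as the arm can. The fingers move at their own pace and stop on an object; the grip force is fixed at half the most. Time passes only in rows, so rows that do not move let the fingers close. The tool returns the time, the measured TCP pose, the force, the opening and the grip force at its end. only (a regular expression) keeps the lines of the reply that match it, lines (a string "A,B") keeps lines A to B, and quiet returns only ok. Shift and turn numbers lie between -1 and 1, and a call with a number outside is refused. Input that does not fit is refused with a message, and nothing moves.
- bot.state(): the state, without advancing time (a new reading comes with each control period).
- optics.camera(name): name is "scene" or "top" or "wrist"; returns a dict with "image" (420x560x3 uint8, red, green, blue), "fx", "fy", "cx", "cy" (pixels), "R" (3x3) and "t" (3): a world point X has camera coordinates R X + t; the wrist camera has in their place "T_tool_cam" (4x4, takes a point from camera to tool coordinates, whose origin is the TCP and whose axes are the flange's). Camera axes: x right, y down, z forward; pixel columns grow to the right and rows downward; lengths in m; the calibration is good to about 2 mm. A picture is of the moment at which its call begins: read the wrist's pose just before it. There is no depth.
- order.hand_in(): hands the job in; it is judged then, once.
The state is a dict: "t": time; "joint_pos": joint angles; "qvel": joint speeds; "joint_torque": joint torques, N m; "ee_pos": TCP position; "ee_rot": TCP orientation; "wrist_force": force on the tool from outside, world axes, zero at the start; "torque": the same for the moment, N m; "width": opening from 0.0 (shut) to 1.0 (fully open); "grasp_force": force on a finger pad.
Only numpy, scipy, OpenCV 4.12 (cv2) and the standard library are available. Lean on these libraries where they do the work, as an engineer would, in place of code of your own. Each camera call takes 0.05 s, during which the arm holds its last target. There are 200 camera calls.

TASK

Take the red-handled setting master out of the blue tray and put it into the bayonet seat of the green gauge stand, its two brass lugs going down through the slots. Push it down against the spring until its flange is flush on the seat, twist it a quarter turn clockwise (seen from above) to bring the lugs under the lips, and finish while still gripping it and pressing it fully home, flange flush, so that the gauge can take its zero: do not let go. Leave the other plugs in the tray and the instruments on the table as they are.

Things in the scene. Friction and masses are not known exactly. Their poses are not given: they have to be found in the camera images.
- red_master: Setting master, 67 mm tall, about 0.2 kg, standing upright in the tray. Origin: centre of its foot, z up. Steel stem 28 mm in diameter (z 0 to 24); two brass lugs at the foot along its x axis, together a bar 42 mm long (x), 10 mm wide (y), z 0 to 7 mm. A half turn about z makes no difference.
- red_grip (a point): Point on the master's axis, 53 mm above its foot, in its red upright grip plate: z 29 to 67 mm, 40 mm long along x (in line with the lugs), 14 mm thick (y), white line along x on top. Take it by the 14 mm; fingertips at or above 32 mm over the foot clear the flange.
- red_flange (a point): Centre of the underside of the master's round steel flange, 24 mm above its foot; flange 48 mm in diameter, 5 mm thick. The flange rests on the seat block's top when the master is home.
- lug_tip (a point): End of one of the master's two lugs: 21 mm along its x axis from its axis, 3.5 mm above its foot. The other lug is its mirror image.
- tray: Blue open tray, fixed: 150 mm (x) by 330 mm (y), walls 35 mm high and 4 mm thick, inner floor 4 mm above the table. Origin under its centre. The three plugs stand in a row along its y axis, about 90 mm apart, in any order.
- grey_plug: Grey round-handled plug, loose in the tray, no lugs, 53 mm tall, flange 48 mm in diameter; origin at the centre of its foot. Leave standing.
- green_plug: Green round-handled plug, otherwise like the grey one. Leave standing.
- stand: Fixed gauge stand. Origin on the vertical axis of its bayonet seat at table level, z up. Green base 28 mm high, x -60 to 120, y -130 to 60 mm. The seat is a steel block 64 mm square round that axis, top 70 mm above the table. In its mouth two slots run along the stand's x axis (red marks); the lugs lie along its y axis (yellow marks) after the quarter turn.
- seat (a point): Centre of the seat's mouth, level with the block's top; axes as the stand's. Round bore 33 mm in diameter, slots 47 mm end to end, 15 mm wide. Lips 12 mm thick, below them a pocket 48 mm wide where the lugs turn (foot over 19 mm below the top; home is 24). Stops allow about 95 degrees clockwise from above; the other way they block within about 15.
- column_top (a point): Top of the stand's fixed column, 20 mm in diameter, at x 98, y -102 mm in the stand's frame, 190 mm above the table; a small gauge sits beside it (to y -172 mm, 110 to 186 mm above the table). Carry things over it or pass in front of it.
- plunger (a joint): Brass spring plunger in the seat, 23 mm in diameter: 0 when up (face 12 mm below the block's top), grows as pressed, 0.012 m when the master is home. Pushes up with 2 N at 0 and 0.7 N more per mm, some 10.5 N at home; turned but not pressed, it lifts the master 5 mm until the lugs meet the lips.
- dial_white: White-faced dial indicator lying behind, 58 mm in diameter, 17 mm thick; origin under the centre. Leave alone.
- dial_yellow: Yellow-faced dial indicator lying behind, 44 mm in diameter; origin under the centre. Leave alone.
- ring_gauge: Steel ring 64 mm in diameter, 20 mm high, lying behind; origin under the centre. Leave alone.
- digital_gauge: Black digital gauge with a green display, 50 by 75 mm, 22 mm high, lying behind; origin under the centre. Leave alone.

How it is judged:
On the way, in this order (a step that is already met when the one before it is completed fails the run):
1. the red master is gripped and lifted clear of the tray (z of red_master in the frame of tray above 0.045 m and contact force between the fingers and red_master above 1 N), for 0.1 s.
2. it is pushed down into the seat with its lugs through the slots, pressing the spring (horizontal distance between red_master and seat below 0.006 m and z of red_master in the frame of seat below -0.0195 m and angle between the x axis of red_master and the x axis of stand, either way round below 0.5 rad and value of joint plunger above 0.007 m), for 0.05 s.
At the end, for the whole second after the job is handed in: The red master is in the seat (5 mm, upright to 0.1 rad), turned to within 15 degrees of the quarter turn, pressed down on the spring with its flange within 2.5 mm of flush (plunger down over 9 mm), at rest and gripped by the fingers (over 2 N) through the last second (horizontal distance between red_master and seat below 0.005 m and z of red_master in the frame of seat below -0.0215 m and angle between the x axis of red_master and the y axis of stand, either way round below 0.26 rad and angle between red_master's own z axis and vertical below 0.1 rad and value of joint plunger above 0.009 m and contact force between the fingers and red_master above 2 N and linear speed of red_master below 0.02 m/s); the arm keeps its last pose, push and grip.
It fails at once if another plug is pulled about or tipped over in the tray (distance of any of grey_plug, green_plug from where it was at the start of the episode above 0.03 m or angle between any of grey_plug, green_plug's own z axis and vertical above 0.5 rad).
It fails at once if an instrument on the table is disturbed (distance of any of dial_white, dial_yellow, ring_gauge, digital_gauge from where it was at the start of the episode above 0.03 m).
It fails at once if the master is twisted the wrong way (anticlockwise from above) in the seat (z of red_master in the frame of seat below -0.0195 m and horizontal distance between red_master and seat below 0.008 m and ((x of lug_tip in the frame of seat above 0.008 m and y of lug_tip in the frame of seat above 0.012 m) or (x of lug_tip in the frame of seat below -0.008 m and y of lug_tip in the frame of seat below -0.012 m))).
It also fails if it takes over 53 s, if anything falls off the work surface, if the arm or the gripper's body presses on something with over 40 N, if the wrist force passes 120 N, or if a joint passes its speed limit or range.

## Working session

There is one attempt and no reset: what is moved stays moved. The work goes in short steps, Python scripts to look and compute and a tool call to move; the robot and the scene stay as the last step left them, time stands still between calls to the robot, and variables do not carry over. Pictures are saved under pics/ and viewed, at most 10 in all, crops included, and the job is handed in when it is done.

```bash
mkdir -p pics; ls
```

Run:
```python
from workcell import bot,optics
import cv2,pickle
s=bot.state();print({k:s[k] for k in('t','ee_pos','ee_rot','width','wrist_force')})
d={}
for n in('scene','top'):
    c=optics.camera(n);d[n]=c;cv2.imwrite(f'pics/{n}0.png',c['image'][:,:,::-1]);print(n,c['fx'],c['R'],c['t'])
pickle.dump(d,open('cams.pkl','wb'))
```

```text
pics
{'t': 0.0, 'ee_pos': array([ 0.19716517, -0.51319349,  0.23070112]), 'ee_rot': array([-3.14041560e+00, -8.50276168e-05,  3.66763632e-01]), 'width': 1.0001421991015618, 'wrist_force': array([ 0.22471904, -0.50143342,  0.91498509])}
scene 424.8934720729929 [[-0.05576862  0.9983788  -0.01138546]
 [ 0.77038958  0.03577393 -0.63656902]
 [-0.63512972 -0.04427182 -0.77113569]] [ 0.05352026 -0.40538633  1.49904791]
top 431.03898160362564 [[ 0.02691412 -0.99962639  0.00476609]
 [-0.99689455 -0.02719293 -0.07390405]
 [ 0.07400605 -0.00276222 -0.99725397]] [-0.02430523  0.63995249  1.00189654]
```

View pics/top0.png

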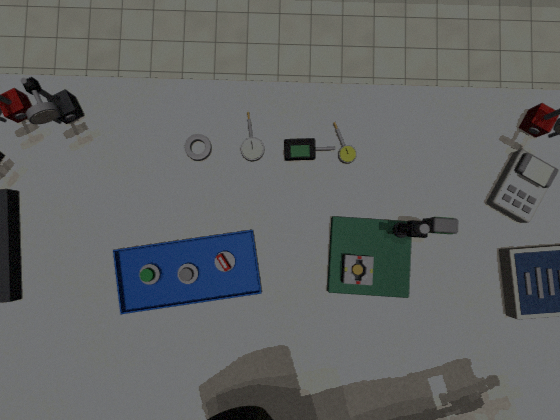

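View pics/scene0.png

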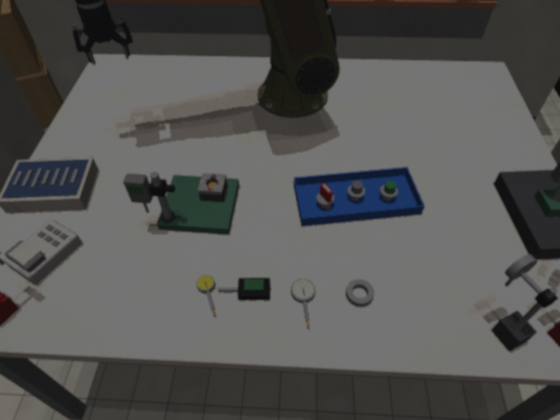

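The top view shows the red master at about (224,262) and the seat at (358,270), with red slot marks above and below it. I'll enlarge both.

Run:
```python
import cv2,pickle,numpy as np
im=pickle.load(open('cams.pkl','rb'))['top']['image'][:,:,::-1]
f=lambda u,v:cv2.resize(im[v:v+48,u:u+40],None,fx=10,fy=10,interpolation=cv2.INTER_CUBIC)
a=np.clip(np.hstack([f(204,238),f(338,246)]).astype(float)*1.5,0,255).astype('uint8')
cv2.imwrite('pics/crop1.png',a)
```

```text
(no output)
```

View pics/crop1.png

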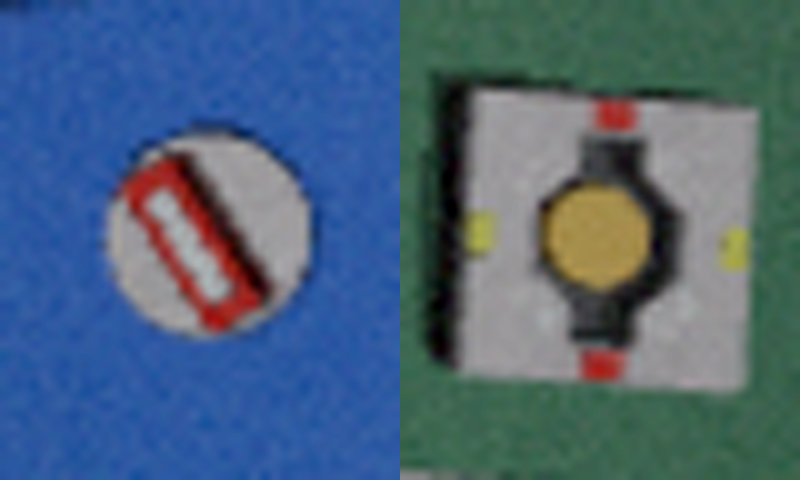

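The crop shows the master's white line running from (158,200) to (220,292). The seat's red marks are at (615,115) and (602,366), and its yellow marks at (480,233) and (736,250).

Create h.py:
```python
import numpy as np,pickle
from scipy.spatial.transform import Rotation as Ro
def pix2world(c,u,v,z,R=None,t=None):
    "intersect a pixel ray with the plane at height z"
    R=np.array(c['R'] if R is None else R);t=np.array(c['t'] if t is None else t)
    d=R.T@[(u-c['cx'])/c['fx'],(v-c['cy'])/c['fy'],1]; o=-R.T@t
    return o+d*(z-o[2])/d[2]
def wrist(c,s):
    "world-to-camera R,t of the wrist camera at state s"
    T=np.eye(4);T[:3,:3]=Ro.from_euler('xyz',s['ee_rot']).as_matrix();T[:3,3]=s['ee_pos']
    M=np.linalg.inv(T@np.array(c['T_tool_cam']));return M[:3,:3],M[:3,3]
def shift(s,target,yaw):
    "shift in tool axes and rotation vector to a downward pose"
    R=Ro.from_euler('xyz',s['ee_rot']);G=Ro.from_euler('xyz',[np.pi,0,yaw])
    return (R.inv()*G).as_rotvec().round(4),R.inv().apply(np.array(target)-s['ee_pos']).round(4)
```

Run:
```python
from h import *
from workcell import bot
c=pickle.load(open('cams.pkl','rb'))['top']
P=lambda x,y,u0,v0,z:pix2world(c,u0+(x+.5)/10-.5,v0+(y+.5)/10-.5,z)
m=P(192,245,204,238,.071);a=P(158,200,204,238,.071);b=P(220,292,204,238,.071)
print('master',m,a,b,np.degrees(np.arctan2(*(b-a)[[1,0]])))
q=[P(x-400,y,338,246,.07) for x,y in((615,115),(602,366),(480,233),(736,250))]
print('seat',sum(q)/4,np.degrees(np.arctan2(*(q[0]-q[1])[[1,0]])),np.degrees(np.arctan2(*(q[2]-q[3])[[1,0]])))
s=bot.state();print(s['ee_rot'])
print(Ro.from_euler('xyz',s['ee_rot']).as_matrix())
yawx=np.arctan2(*(b-a)[[1,0]])
for k in(0,np.pi): print(shift(s,[m[0],m[1],.2],yawx+k))
```

```text
master [0.50209628 0.10524325 0.071     ] [0.51192653 0.11323584 0.071     ] [0.49179965 0.09859182 0.071     ] -143.96091290731758
seat [ 0.49322265 -0.19991193  0.07      ] -2.2753664502837236 87.75398216072095
[-3.14049421e+00 -9.07168582e-05  3.66727574e-01]
[[ 9.33505707e-01  3.58562405e-01 -3.09176239e-04]
 [ 3.58562527e-01 -9.33505112e-01  1.05793148e-03]
 [ 9.07168580e-05 -1.09844409e-03 -9.99999393e-01]]
(array([-3.0000e-04,  1.6000e-03,  2.8793e+00]), array([ 0.5064, -0.468 ,  0.0313]))
(array([-1.100e-03, -2.000e-04, -2.623e-01]), array([ 0.5064, -0.468 ,  0.0313]))
```

The rows are not in the units I measure in: shifts go in shares of 500 mm and turns go in shares of pi rad. I convert before sending: 0.169 m is 0.338, -0.156 m is -0.312, -0.96 rad is -0.3056.

Emit:
{"op": "advance", "data": {
  "offsets": [
    {"wz": -0.0382, "x": 0.042, "y": -0.04, "jaw": 1},
    {"wz": -0.0764, "x": 0.084, "y": -0.078, "jaw": 1},
    {"wz": -0.1146, "x": 0.126, "y": -0.118, "jaw": 1},
    {"wz": -0.1528, "x": 0.168, "y": -0.156, "jaw": 1},
    {"wz": -0.191, "x": 0.21, "y": -0.196, "jaw": 1},
    {"wz": -0.2292, "x": 0.254, "y": -0.234, "jaw": 1},
    {"wz": -0.2674, "x": 0.296, "y": -0.274, "jaw": 1},
    {"wz": -0.3056, "x": 0.338, "y": -0.312, "jaw": 1}
  ]
}}

```text
t: 0.77
ee_pos: [0.2993, -0.3057, 0.2311]
ee_rot: [-3.141, -0.0, 1.333]
wrist_force: [0.3, 0.1, -0.4]
width: 1.004
grasp_force: 0.0
```

Run:
```python
from h import *
from workcell import bot
s=bot.state();print(s['joint_pos'].round(3),shift(s,[.502,.105,.2],-2.513))
```

```text
[-0.882  0.024  1.842  0.     1.276 -0.644] (array([ 2.0000e-04, -6.0000e-04, -2.4375e+00]), array([0.4469, 0.1001, 0.0312]))
```

In the tool's units: 0.224 m is 0.448, 0.05 m is 0.1, -0.96 rad is -0.3056.

Emit:
{"op": "advance", "data": {
  "offsets": [
    {"wz": -0.0382, "x": 0.056, "y": 0.012, "jaw": 1},
    {"wz": -0.0764, "x": 0.112, "y": 0.024, "jaw": 1},
    {"wz": -0.1146, "x": 0.168, "y": 0.038, "jaw": 1},
    {"wz": -0.1528, "x": 0.224, "y": 0.05, "jaw": 1},
    {"wz": -0.191, "x": 0.28, "y": 0.062, "jaw": 1},
    {"wz": -0.2292, "x": 0.336, "y": 0.074, "jaw": 1},
    {"wz": -0.2674, "x": 0.392, "y": 0.088, "jaw": 1},
    {"wz": -0.3056, "x": 0.448, "y": 0.1, "jaw": 1}
  ]
}}

```text
t: 1.43
ee_pos: [0.402, -0.1005, 0.2312]
ee_rot: [-3.142, -0.0, 2.293]
wrist_force: [1.4, -0.5, -0.1]
width: 1.0
grasp_force: 0.0
```

Run:
```python
from h import *
from workcell import bot
s=bot.state();print(s['joint_pos'].round(3),shift(s,[.502,.105,.2],-2.513))
```

```text
[-0.333 -0.008  1.874 -0.     1.276 -1.055] (array([-0.0000e+00, -1.0000e-04, -1.4775e+00]), array([0.0882, 0.2108, 0.0312]))
```

In the tool's units: 0.2108 m is 0.4216, 0.185 m is 0.37, -0.96 rad is -0.3056.

Emit:
{"op": "advance", "data": {
  "offsets": [
    {"wz": -0.0382, "x": 0.022, "y": 0.052, "jaw": 1},
    {"wz": -0.0764, "x": 0.044, "y": 0.104, "jaw": 1},
    {"wz": -0.1146, "x": 0.066, "y": 0.158, "jaw": 1},
    {"wz": -0.1528, "x": 0.088, "y": 0.21, "jaw": 1},
    {"wz": -0.191, "x": 0.11, "y": 0.264, "jaw": 1},
    {"wz": -0.2292, "x": 0.132, "y": 0.316, "jaw": 1},
    {"wz": -0.2674, "x": 0.154, "y": 0.37, "jaw": 1},
    {"wz": -0.3056, "x": 0.1764, "y": 0.4216, "jaw": 1}
  ],
  "quiet": true
}}

```text
ok
```

Emit:
{"op": "advance", "data": {
  "offsets": [
    {"wz": -0.0382, "jaw": 1},
    {"wz": -0.0764, "jaw": 1},
    {"wz": -0.1146, "jaw": 1},
    {"wz": -0.1528, "jaw": 1},
    {"wz": -0.1649, "jaw": 1},
    {"wz": -0.1649, "jaw": 1}
  ]
}}

```text
t: 2.6
ee_pos: [0.5027, 0.103, 0.231]
ee_rot: [3.141, -0.001, -2.516]
wrist_force: [0.3, 0.2, 0.2]
width: 0.999
grasp_force: 0.0
```

Run:
```python
from h import *
from workcell import bot,optics
import cv2
s=bot.state();c=optics.camera('wrist');pickle.dump((s,c),open('w1.pkl','wb'))
print(s['joint_pos'].round(3),shift(s,[.502,.105,.2],-2.513))
cv2.imwrite('pics/w1.png',np.clip(c['image'][:,:,::-1]*1.5,0,255).astype('uint8'))
```

```text
[ 0.131  0.218  1.624 -0.     1.3   -2.065] (array([ 0.0003, -0.0006, -0.0034]), array([-0.0006,  0.002 ,  0.031 ]))
```

View pics/w1.png

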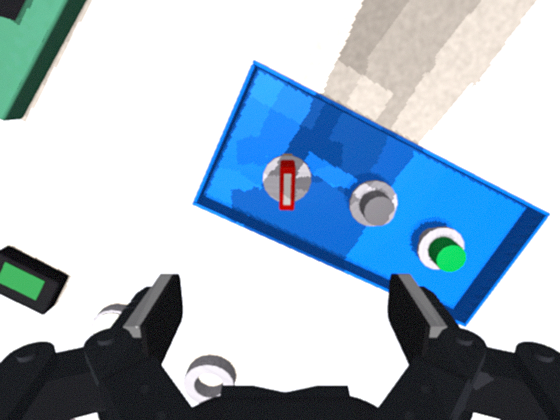

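The wrist view shows the red plate at about (288,185), upright in the image, so it lines up with the tool's x axis. Grey is at (376,206) and green at (447,252). I'll zoom in on the plate for its position.

Run:
```python
import cv2,pickle
s,c=pickle.load(open('w1.pkl','rb'))
cv2.imwrite('pics/crop2.png',cv2.resize(c['image'][145:220,250:325,::-1],None,fx=8,fy=8,interpolation=cv2.INTER_CUBIC))
```

```text
(no output)
```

View pics/crop2.png

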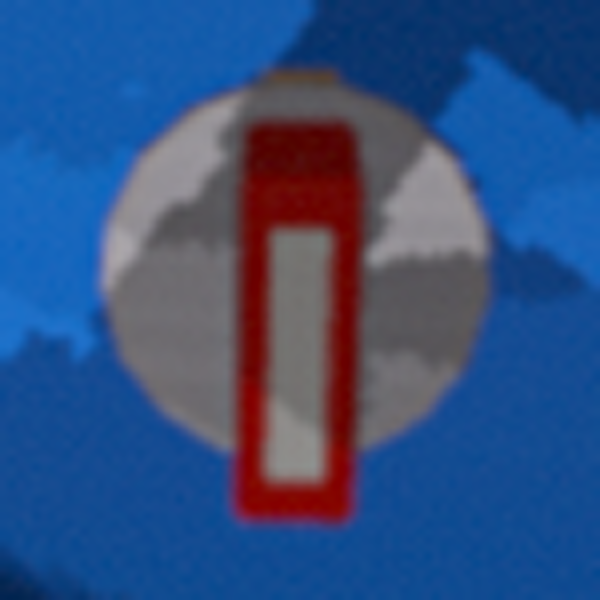

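The crop gives the plate's white line axis from (301.5,228) to (293.5,484), with the top face centred at about (298,353).

Run:
```python
from h import *
from workcell import bot
s,c=pickle.load(open('w1.pkl','rb'));R,t=wrist(c,s)
P=lambda x,y:pix2world(c,250+(x+.5)/8-.5,145+(y+.5)/8-.5,.071,R,t)
m=P(298,353);a=P(301.5,228);b=P(293.5,484)
y=np.arctan2(*(a-b)[[1,0]]);print(m,np.degrees(y),a,b,'len',np.linalg.norm(P(301,175)-P(294.5,521)))
for k in (0,np.pi):print(shift(bot.state(),[m[0],m[1],.048],y+k))
```

```text
[0.50312641 0.10606652 0.071     ] -145.75589045010187 [0.49161422 0.09817596 0.071     ] [0.51559029 0.11449707 0.071     ] len 0.03912747783881109
(array([ 0.0003, -0.0005,  0.0244]), array([-0.0022,  0.0022,  0.183 ]))
(array([ 7.0000e-04,  4.0000e-04, -3.1172e+00]), array([-0.0022,  0.0022,  0.183 ]))
```

In the tool's units: 0.191 m is 0.382, 0.03 m is 0.06, 0.02 rad is 0.0064.

Emit:
{"op": "advance", "data": {
  "offsets": [
    {"wz": 0.0064, "x": -0.004, "y": 0.004, "z": 0.06, "jaw": 1},
    {"wz": 0.0064, "x": -0.004, "y": 0.004, "z": 0.13, "jaw": 1},
    {"wz": 0.0064, "x": -0.004, "y": 0.004, "z": 0.2, "jaw": 1},
    {"wz": 0.0064, "x": -0.004, "y": 0.004, "z": 0.27, "jaw": 1},
    {"wz": 0.0064, "x": -0.004, "y": 0.004, "z": 0.33, "jaw": 1},
    {"wz": 0.0064, "x": -0.004, "y": 0.004, "z": 0.37, "jaw": 1},
    {"wz": 0.0064, "x": -0.004, "y": 0.004, "z": 0.382, "jaw": 1},
    {"wz": 0.0064, "x": -0.004, "y": 0.004, "z": 0.382, "jaw": 1}
  ]
}}

```text
t: 3.32
ee_pos: [0.5026, 0.1057, 0.0391]
ee_rot: [3.14, -0.002, -2.54]
wrist_force: [0.3, 0.2, -0.4]
width: 1.0
grasp_force: 0.0
```

Emit:
{"op": "advance", "data": {
  "offsets": [
    {"jaw": 0},
    {"jaw": 0},
    {"jaw": 0},
    {"jaw": 0},
    {"jaw": 0},
    {"jaw": 0},
    {"jaw": 0},
    {"jaw": 0}
  ]
}}

```text
t: 3.98
ee_pos: [0.5037, 0.1059, 0.0409]
ee_rot: [-3.141, 0.001, -2.538]
wrist_force: [-1.1, -0.4, 7.1]
width: 0.155
grasp_force: 59.5
```

In the tool's units: -0.13 m is -0.26, -0.08 m is -0.16.

Emit:
{"op": "advance", "data": {
  "offsets": [
    {"z": -0.02, "jaw": 0},
    {"z": -0.06, "jaw": 0},
    {"z": -0.11, "jaw": 0},
    {"z": -0.16, "jaw": 0},
    {"z": -0.21, "jaw": 0},
    {"z": -0.25, "jaw": 0},
    {"z": -0.26, "jaw": 0},
    {"z": -0.26, "jaw": 0}
  ]
}}

```text
t: 4.65
ee_pos: [0.5036, 0.1059, 0.1715]
ee_rot: [-3.141, 0.002, -2.538]
wrist_force: [0.4, 0.2, -2.5]
width: 0.154
grasp_force: 58.5
```

Run:
```python
from h import *
from workcell import bot,optics
import cv2
s=bot.state();c=optics.camera('wrist');pickle.dump((s,c),open('w2.pkl','wb'))
print(s['joint_pos'].round(3),shift(s,[.4932,-.1999,s['ee_pos'][2]],np.radians(-2.3)+np.pi))
cv2.imwrite('pics/w2.png',np.clip(c['image'][:,:,::-1]*1.3,0,255).astype('uint8'))
```

```text
[ 0.136  0.279  1.693  0.     1.167 -2.038] (array([-3.000e-04,  2.300e-03,  6.433e-01]), array([ 1.820e-01, -2.459e-01, -1.000e-04]))
```

View pics/w2.png

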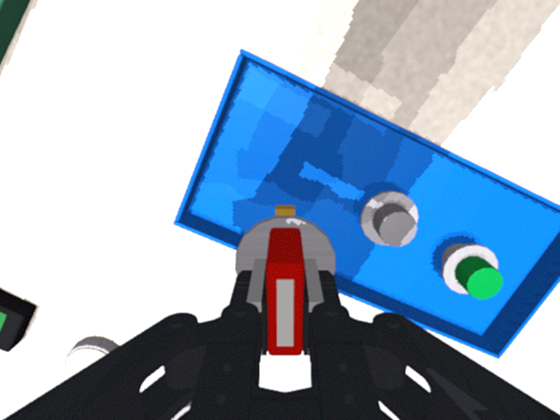

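The master is held square. Its lug shows at (285,211), and its white line runs from about (285.5,280) to (285.5,345).

Run:
```python
from h import *
s,c=pickle.load(open('w2.pkl','rb'))
T=np.array(c['T_tool_cam']);print(T.round(3))
def tool(u,v,z):
    d=T[:3,:3]@[(u-c['cx'])/c['fx'],(v-c['cy'])/c['fy'],1];o=T[:3,3];return (o+d*(z-o[2])/d[2]).round(4)
for p in((285.5,312.5,-.030),(285.5,280,-.03),(285.5,345,-.03),(285,206,.037-.007),(285,216,.037)):print(p,tool(*p))
```

```text
[[ 0.001 -0.953 -0.303  0.076]
 [ 1.     0.001 -0.     0.   ]
 [ 0.    -0.303  0.953 -0.142]
 [ 0.     0.     0.     1.   ]]
(285.5, 312.5, -0.03) [ 0.      0.0007 -0.03  ]
(285.5, 280, -0.03) [ 0.0134  0.0007 -0.03  ]
(285.5, 345, -0.03) [-0.0142  0.0008 -0.03  ]
(285, 206, 0.03) [0.0222 0.0005 0.03  ]
(285, 216, 0.037) [0.0144 0.0006 0.037 ]
```

Run:
```python
from h import *
s,c=pickle.load(open('w2.pkl','rb'));print(shift(s,[.553,-.2,.1715],np.radians(177.7)))
```

```text
(array([-3.000e-04,  2.300e-03,  6.433e-01]), array([ 0.1328, -0.2799,  0.    ]))
```

In the tool's units: -0.28 m is -0.56, -0.255 m is -0.51, 0.643 rad is 0.2047.

Emit:
{"op": "advance", "data": {
  "offsets": [
    {"wz": 0.0127, "x": 0.016, "y": -0.036, "jaw": 0},
    {"wz": 0.0446, "x": 0.054, "y": -0.114, "jaw": 0},
    {"wz": 0.0732, "x": 0.092, "y": -0.192, "jaw": 0},
    {"wz": 0.1019, "x": 0.13, "y": -0.27, "jaw": 0},
    {"wz": 0.1305, "x": 0.168, "y": -0.35, "jaw": 0},
    {"wz": 0.1592, "x": 0.206, "y": -0.43, "jaw": 0},
    {"wz": 0.1878, "x": 0.244, "y": -0.51, "jaw": 0},
    {"wz": 0.2047, "x": 0.2656, "y": -0.56, "jaw": 0}
  ],
  "quiet": true
}}

```text
ok
```

Emit:
{"op": "advance", "data": {
  "offsets": [
    {"jaw": 0},
    {"jaw": 0},
    {"jaw": 0}
  ]
}}

```text
t: 5.62
ee_pos: [0.5521, -0.1996, 0.1685]
ee_rot: [3.14, -0.003, 3.102]
wrist_force: [-0.2, 0.6, -1.1]
width: 0.153
grasp_force: 59.1
```

Run:
```python
from h import *
from workcell import bot,optics
import cv2
s=bot.state();c=optics.camera('wrist');pickle.dump((s,c),open('w3.pkl','wb'))
print(s['joint_pos'].round(3))
cv2.imwrite('pics/w3.png',np.clip(c['image'][:,:,::-1]*1.3,0,255).astype('uint8'))
```

```text
[-0.409  0.439  1.482  0.     1.224 -1.941]
```

View pics/w3.png

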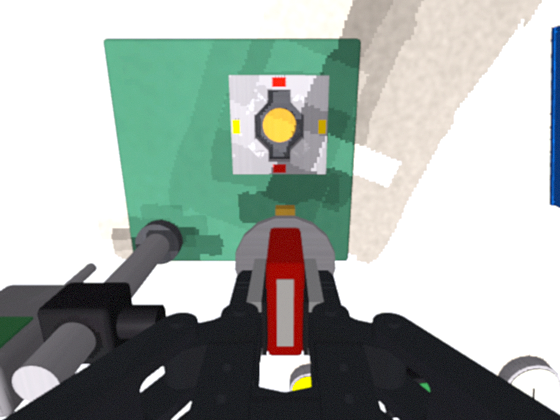

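The seat is clear: red marks at (279,81.5) and (279,168.5), yellow marks at (236,127) and (322,127). The master hasn't moved in the hand.

Run:
```python
from h import *
from workcell import bot
s,c=pickle.load(open('w3.pkl','rb'));R,t=wrist(c,s)
q=[pix2world(c,u,v,.07,R,t) for u,v in((279,81.5),(279,168.5),(236,127),(322,127))]
k=(q[0]+q[1])/2,(q[2]+q[3])/2
print(k,np.degrees(np.arctan2(*(q[0]-q[1])[[1,0]])),np.degrees(np.arctan2(*(q[3]-q[2])[[1,0]])),np.linalg.norm(q[0]-q[1]),np.linalg.norm(q[2]-q[3]))
x=.5*(k[0]+k[1]);print(shift(s,[x[0],x[1],.118],np.radians(177.7)))
```

```text
(array([ 0.49516247, -0.19954093,  0.07      ]), array([ 0.49544206, -0.19955128,  0.07      ])) 177.51349753485408 87.78879553404 0.05635492163498471 0.05709430601978983
(array([ 0.0012, -0.0026,  0.0005]), array([ 0.0567, -0.0022,  0.0507]))
```

In the tool's units: 0.0572 m is 0.1144, 0.0505 m is 0.101.

Emit:
{"op": "advance", "data": {
  "offsets": [
    {"x": 0.03, "y": -0.002, "jaw": 0},
    {"x": 0.08, "y": -0.004, "jaw": 0},
    {"x": 0.1144, "y": -0.0058, "z": 0.01, "jaw": 0},
    {"x": 0.1144, "y": -0.0058, "z": 0.05, "jaw": 0},
    {"x": 0.1144, "y": -0.0058, "z": 0.09, "jaw": 0},
    {"x": 0.1144, "y": -0.0058, "z": 0.101, "jaw": 0},
    {"x": 0.1144, "y": -0.0058, "z": 0.101, "jaw": 0},
    {"x": 0.1144, "y": -0.0058, "z": 0.101, "jaw": 0}
  ]
}}

```text
t: 6.33
ee_pos: [0.4958, -0.2001, 0.1203]
ee_rot: [3.142, 0.0, 3.103]
wrist_force: [0.6, -0.5, -0.8]
width: 0.157
grasp_force: 59.1
```

Run:
```python
from h import *
from workcell import bot,optics
import cv2
s=bot.state();print(shift(s,[.4948,-.2002,.118],np.radians(177.7)))
a=optics.camera('wrist')['image'];b=optics.camera('top')['image']
f=lambda i,u,v,w,h,k:cv2.resize(np.clip(i[v:v+h,u:u+w,::-1]*1.4,0,255).astype('uint8'),None,fx=k,fy=k,interpolation=cv2.INTER_CUBIC)
cv2.imwrite('pics/w4.png',np.hstack([f(a,180,160,200,200,2),f(b,335,245,50,50,8)]))
```

```text
(array([0.    , 0.    , 0.0016]), array([ 0.001 , -0.0001,  0.0023]))
```

View pics/w4.png

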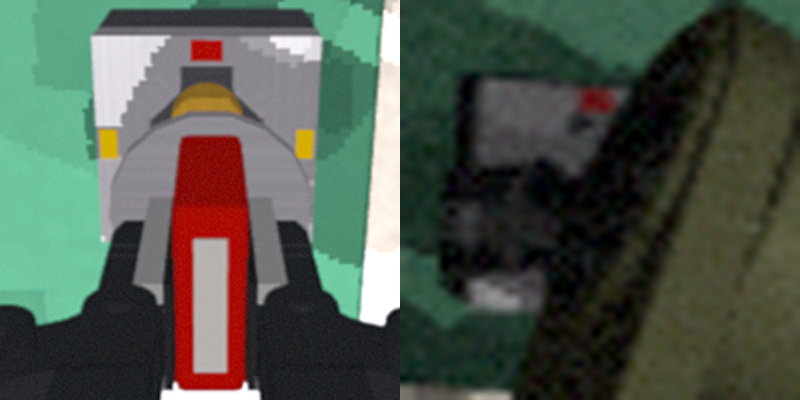

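The wrist crop shows the slot (207) and red mark in line with the plate (211). Allowing for perspective, they agree to about 0.5 mm, so I'm going down.

In the tool's units: 0.026 m is 0.052, 0.001 m is 0.002.

Emit:
{"op": "advance", "data": {
  "offsets": [
    {"x": 0.002, "y": -0.001, "z": 0.008, "jaw": 0},
    {"x": 0.002, "y": -0.001, "z": 0.016, "jaw": 0},
    {"x": 0.002, "y": -0.001, "z": 0.024, "jaw": 0},
    {"x": 0.002, "y": -0.001, "z": 0.032, "jaw": 0},
    {"x": 0.002, "y": -0.001, "z": 0.04, "jaw": 0},
    {"x": 0.002, "y": -0.001, "z": 0.046, "jaw": 0},
    {"x": 0.002, "y": -0.001, "z": 0.052, "jaw": 0},
    {"x": 0.002, "y": -0.001, "z": 0.052, "jaw": 0}
  ]
}}

```text
t: 7.1
ee_pos: [0.4944, -0.2012, 0.0933]
ee_rot: [3.141, -0.0, 3.102]
wrist_force: [-0.9, 1.0, 0.2]
width: 0.152
grasp_force: 59.6
```

In the tool's units: 0.011 m is 0.022, 0.01 m is 0.02.

Emit:
{"op": "advance", "data": {
  "offsets": [
    {"z": 0.004, "jaw": 0},
    {"z": 0.008, "jaw": 0},
    {"z": 0.012, "jaw": 0},
    {"z": 0.016, "jaw": 0},
    {"z": 0.02, "jaw": 0},
    {"z": 0.022, "jaw": 0},
    {"z": 0.022, "jaw": 0},
    {"z": 0.022, "jaw": 0}
  ]
}}

```text
t: 7.77
ee_pos: [0.4947, -0.2013, 0.0832]
ee_rot: [-3.141, 0.001, 3.102]
wrist_force: [-2.4, 1.6, 7.7]
width: 0.153
grasp_force: 60.6
```

In the tool's units: 0.002 m is 0.004, 0.0015 m is 0.003.

Emit:
{"op": "advance", "data": {
  "offsets": [
    {"z": 0.002, "jaw": 0},
    {"z": 0.003, "jaw": 0},
    {"z": 0.004, "jaw": 0},
    {"z": 0.004, "jaw": 0},
    {"z": 0.004, "jaw": 0}
  ]
}}

```text
t: 8.18
ee_pos: [0.4947, -0.2013, 0.0828]
ee_rot: [-3.141, 0.001, 3.102]
wrist_force: [-10.5, 5.4, 28.5]
width: 0.151
grasp_force: 63.8
```

In the tool's units: -0.001 m is -0.002.

Emit:
{"op": "advance", "data": {
  "offsets": [
    {"z": -0.002, "jaw": 0},
    {"z": -0.002, "jaw": 0},
    {"z": -0.002, "jaw": 0}
  ]
}}

```text
t: 8.43
ee_pos: [0.4947, -0.2013, 0.0829]
ee_rot: [-3.141, 0.001, 3.102]
wrist_force: [-5.7, 3.0, 15.7]
width: 0.156
grasp_force: 61.9
```

Emit:
{"op": "advance", "data": {
  "offsets": [
    {"wz": 0.0159, "jaw": 0},
    {"wz": 0.0382, "jaw": 0},
    {"wz": 0.0637, "jaw": 0},
    {"wz": 0.0891, "jaw": 0},
    {"wz": 0.1114, "jaw": 0},
    {"wz": 0.1273, "jaw": 0},
    {"wz": 0.1273, "jaw": 0}
  ]
}}

```text
t: 9.02
ee_pos: [0.4953, -0.2018, 0.0829]
ee_rot: [-3.141, 0.003, 2.698]
wrist_force: [-0.6, -0.9, 11.9]
width: 0.155
grasp_force: 61.0
```

In the tool's units: 0.58 rad is 0.1846.

Emit:
{"op": "advance", "data": {
  "offsets": [
    {"wz": 0.0191, "jaw": 0},
    {"wz": 0.0477, "jaw": 0},
    {"wz": 0.0764, "jaw": 0},
    {"wz": 0.105, "jaw": 0},
    {"wz": 0.1337, "jaw": 0},
    {"wz": 0.1623, "jaw": 0},
    {"wz": 0.1814, "jaw": 0},
    {"wz": 0.1846, "jaw": 0}
  ]
}}

```text
t: 9.68
ee_pos: [0.4952, -0.2018, 0.0829]
ee_rot: [3.14, 0.003, 2.118]
wrist_force: [-1.3, -1.8, 10.9]
width: 0.153
grasp_force: 61.1
```

Emit:
{"op": "advance", "data": {
  "offsets": [
    {"wz": 0.0191, "jaw": 0},
    {"wz": 0.0477, "jaw": 0},
    {"wz": 0.0764, "jaw": 0},
    {"wz": 0.105, "jaw": 0},
    {"wz": 0.1337, "jaw": 0},
    {"wz": 0.1623, "jaw": 0},
    {"wz": 0.1814, "jaw": 0},
    {"wz": 0.1862, "jaw": 0}
  ]
}}

```text
t: 10.35
ee_pos: [0.4952, -0.2018, 0.0829]
ee_rot: [3.139, 0.001, 1.533]
wrist_force: [-1.9, -0.3, 11.5]
width: 0.154
grasp_force: 61.1
```

Emit:
{"op": "advance", "data": {
  "offsets": [
    {"z": 0.001, "jaw": 0},
    {"z": 0.001, "jaw": 0},
    {"z": 0.001, "jaw": 0}
  ]
}}

```text
t: 10.6
ee_pos: [0.4953, -0.2018, 0.0829]
ee_rot: [3.139, 0.002, 1.537]
wrist_force: [-3.5, 0.5, 17.2]
width: 0.155
grasp_force: 61.9
```

Run:
```python
from workcell import optics
import cv2,numpy as np
a=optics.camera('wrist')['image'][130:380,140:420,::-1]
cv2.imwrite('pics/w5.png',cv2.resize(np.clip(a*1.4,0,255).astype('uint8'),None,fx=2,fy=2))
```

```text
(no output)
```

View pics/w5.png

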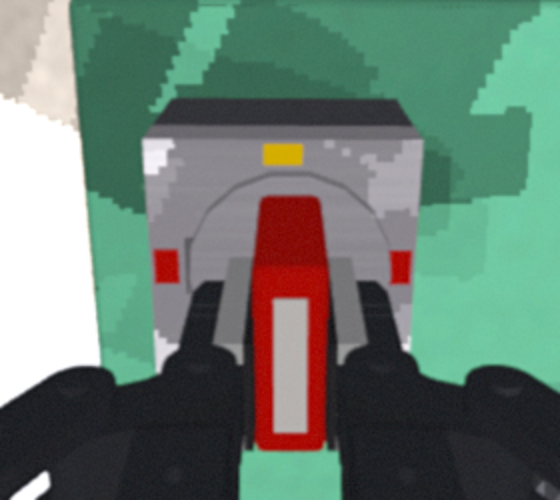

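The plate points at the yellow mark (283,154) and the flange lies flush on the block. The extra push raised the force to 17 N with no further travel, so it's home and I'm handing in.

```bash
python3 -c "
from workcell import order
print(order.hand_in())"
```

```text
the job is handed in; nothing more can be done
None
```

The job is handed in at about 10.6 s on the robot's clock: the red master is in the bayonet seat, turned a quarter turn clockwise, flange flush, and still gripped and pressed home (about 17 N at the wrist, 62 N grip); no verdict was returned.

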